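# Finish loading the locked kit tray and hold its index plunger out

## Robot

A 6-joint arm with a two-finger parallel gripper is mounted at the origin on a cart in front of the work surface, level with it; the furniture and walls round the work are solid. World frame = base frame: x ahead of the robot, y to its left, z up, the work surface at z = 0. Lengths are in m, angles in rad, forces in N, time in s.
With the tool pointing down it reaches from about 0.425 to 0.95 m from the base axis. Payload 3.5 kg.
Tool frame: the origin (TCP) lies on the centre line of the jaws, within the pads' length; the fingertips stand 17 mm ahead of it and the grasp point (between the pads) lies 2 mm behind it; z points along the fingers, y is the line along which they close (so a half turn about z gives the same grasp; the last joint's range is limited). The gripper opens to 85 mm and grips with 20 to 120 N. Pads are 22 mm wide; open, the fingers measure 114 mm over their backs; the gripper's body (76 mm by 85 mm) begins 54 mm behind the grasp point. The pads swing forward as they close: fully open they stand 13 mm farther back than shut.
Start: joints at [1.091, 0.286, 1.577, -0, 1.279, -0.15], TCP at [0.219, 0.639, 0.248] pointing down, gripper open.
Joint ranges: [-2.77, 2.77], [-0.9, 2.22], [0.21, 2.48], [-1.53, 4.67], [0.24, 2.81], [-2.84, 2.84]. Speed limits (rad/s): [2.79, 2.79, 3.14, 3.14, 3.14, 3.14].

## Interface

Orientations are given as a unit quaternion [x, y, z, w].
In Python, from plant import ctrl gives the robot as it stands. The module is installed in compiled form; this text tells all that it offers.
- The arm moves only by the tool drive_tool, never from a script. Its argument "moves" is a list of rows, each a list of 3 entries, a list of its own where there are three numbers: the turn, a rotation vector about the tool's x, y, z in rad, then the shift along the tool's x, y, z in m, then the finger opening in m, from 0 to 0.0854. A call has 1 to 5 rows; each row shifts and turns the commanded pose from where the row before left it, along the tool's axes as they then stand; what a row does not reach is not made up. A row lasts 1/8 s, in which the tool goes at most 62.5 mm and 10.7 degrees, less where a joint would pass 70% of its speed; a pose out of reach is approached as far as the arm can. A call with a gripper value outside its range is refused whole. The fingers move at their own pace and stop on an object; "grip_force" is the grip in N (left out, the last holds). Time passes only in rows, so rows that do not move let the fingers close. It gives the time, the measured TCP pose, the force, the opening and the grip force at its end, in the units of the state.
- ctrl.get_state(): the state, without advancing time (a new reading comes with each control period).
- ctrl.read_camera(name): name is "scene" or "top" or "wrist"; returns a dict with "image" (384x512x3 uint8, red, green, blue), "fx", "fy", "cx", "cy" (pixels), "dist" ([k1, k2, p1, p2, k3] as OpenCV has them; the pictures are not rectified), "R" (3x3) and "t" (3): a world point X has camera coordinates R X + t. Camera axes: x right, y down, z forward; pixel columns grow to the right and rows downward; lengths in m; the calibration is good to about 2 mm. A picture is of the moment at which its call begins. There is no depth.
- ctrl.sign_off(): hands the job in; it is judged then, once.
The state is a dict: "time": time; "qpos": joint angles; "dq": joint speeds; "joint_efforts": joint torques, N m; "eef_pos": TCP position; "tcp_rot": TCP orientation; "contact_force": force on the tool from outside, world axes, zero at the start; "wrist_torque": the same for the moment, N m; "opening": opening from 0.0 (shut) to 1.0 (fully open); "finger_force": force on a finger pad.
Only numpy, scipy, OpenCV 4.12 (cv2) and the standard library are available. Lean on these libraries where they do the work, as an engineer would, in place of code of your own. Each camera call takes 0.05 s, during which the arm holds its last target. There are 200 camera calls.

## Task

Finish loading the kit tray while it is locked: lay the loose brush flat in the empty long compartment, with its bristles in the wide end, and let it go. Then grip the black knob of the index plunger, pull it straight up fully to its stop and keep holding it there, so that the pin stays clear of its hole and a colleague can slide the tray out; finish while still holding it. Leave the bracket in its compartment, and do not push the jar, the tape roll, the lock ring or the marker about.

Things in the scene. Friction and masses are not known exactly. Their poses are not given: they have to be found in the camera images.
- fixture: Kit-tray fixture, fixed on the bench: plywood plinth 31 mm high with an aluminium base plate 176 x 228 mm on top, a dark steel tray plate with grey fences on that, an aluminium bridge with the index plunger at the -y end. Origin on the worktop, 12 mm to +y of the plinth's middle; y along the long compartment, z up. Tray floor at z = 44 mm; fences 5 mm thick, 8 mm high. Bridge: x = -32, y = -122 to -46 mm, top at 68 mm.
- brush_place (a point): Centre of the long compartment, on the tray floor: the brush's centre belongs here. Inside it is 176 mm long along the fixture's y, 40 mm wide at the -y end (bristles; fences y = -88 to -60 mm), 32 mm wide at the +y end (handle; fences y = 26 to 88 mm); between, both sides are open for fingers. Axes as the fixture; 52 mm to +x of its origin.
- bristle_place (a point): On the tray floor in the wide end of the long compartment, 81 mm towards the fixture's -y from brush_place: where the tip of the bristles belongs.
- brush_centre (a point): Centre (5 mm up) of a flat brush, wooden handle, metal ferrule, black bristles, 162 x 30 x 10 mm, about 30 g, lying flat and loose. Its y axis runs from the bristles (-y, 30 mm wide) to the handle's end (+y); z up. The ferrule, 26 mm wide, lies 41 mm towards the bristles, good to grip across; the handle grips as if 24 mm wide.
- bristle_end (a point): Tip of the bristles, 81 mm from brush_centre along the brush's -y, 5 mm up.
- brush: The same brush; origin under its centre, on its underside. Axes as brush_centre.
- bracket: Flat steel bracket, 80 x 24 x 6 mm with four screw holes, that lies loose in the short compartment beside the plunger (at x = -32, y = 50 mm of the fixture), where it stays; origin under its centre, x along it.
- knob (a point): Centre of the black fluted knob of the index plunger, 26 mm in diameter and 22 mm high, axis vertical; with the pin seated it is 88 mm above the worktop (knob underside 77 mm, top 99 mm). A steel sleeve 20 mm in diameter ends 2 mm below the knob. It moves up with the plunger.
- plunger (a joint): How far the plunger is pulled up (m): 0 = pin seated in its hole in the tray, 0.016 = fully back at its stop. The pin clears the hole at about 0.010. The spring pulls it down with 4.4 N when seated and 7.6 N at the stop; it returns when let go.
- oil: White plastic jar with black cap, 53 mm in diameter, 90 mm high; bystander, origin under its centre.
- tape: Roll of masking tape lying flat, 104 mm across, 25 mm high; bystander, origin under its centre.
- ring_a: Knurled steel lock ring lying flat, 35 mm across, 8 mm high; bystander, origin under its centre.
- marker: Red and white marker pen lying flat, 135 mm long, 16 mm thick; bystander, origin under its centre, y along it.

How it is judged:
By the outcome, as a careful person would: the job done as asked, in the order asked, and still so for the second after the job is handed in, while the arm keeps its last pose, push and grip.
It also fails if it takes over 38 s, if anything falls off the work surface, if the arm or the gripper's body presses on something with over 40 N, if the wrist force passes 120 N, or if a joint passes its speed limit or range.

## Working session

There is one attempt and no reset: what is moved stays moved. The work goes in short steps, Python scripts to look and compute and a tool call to move; the robot and the scene stay as the last step left them, time stands still between calls to the robot, and variables do not carry over. Pictures are saved under pics/ and viewed, at most 10 in all, crops included, and the job is handed in when it is done.

Besides the shell and the picture viewer there is one more tool, called after "Call:" as name([rows], argument=value, ...), one row to a line, values as JSON. drive_tool: Moves the arm, as the interface text tells. Its arguments: {"type":"object","properties":{"moves":{"type":"array","items":{"type":"array"}},"grip_force":{"type":"number"}},"required":["moves"]}

```bash
mkdir -p pics; cat > h.py <<'E'
import numpy as np, cv2
from plant import ctrl
def cam(n,f=None):
    c=ctrl.read_camera(n)
    c['K']=np.array([[c['fx'],0,c['cx']],[0,c['fy'],c['cy']],[0,0,1]]);c['d']=np.array(c['dist'],float)
    c['R']=np.array(c['R']);c['t']=np.array(c['t']).ravel()
    if f: cv2.imwrite('pics/'+f,cv2.cvtColor(c['image'],cv2.COLOR_RGB2BGR))
    return c
def ray(c,uv,z):
    p=cv2.undistortPoints(np.array(uv,float).reshape(-1,1,2),c['K'],c['d']).reshape(-1,2)
    d=np.c_[p,np.ones(len(p))]@c['R']; o=-c['R'].T@c['t']
    return o+d*((z-o[2])/d[:,2])[:,None]
def proj(c,X):
    return cv2.projectPoints(np.array(X,float).reshape(-1,3),cv2.Rodrigues(c['R'])[0],c['t'],c['K'],c['d'])[0].reshape(-1,2)
E
python3 - <<'E'
from h import *
a=cam('top','top0.png');b=cam('scene','scene0.png')
for c in(a,b): print(-c['R'].T@c['t'],c['fx'])
print(ctrl.get_state())
E
```

```text
[0.47104681 0.15820082 1.0915411 ] 452.8664040284822
[ 0.15489985 -0.45495657  0.85306671] 409.22803361593077
{'time': 0.1, 'qpos': array([ 1.09098384e+00,  2.87126231e-01,  1.57807636e+00,  2.75169990e-05,
        1.27860294e+00, -1.50035929e-01]), 'dq': array([-0.00031549, -0.00095745, -0.00451587, -0.00048896,  0.00062095,
       -0.00097457]), 'joint_efforts': array([ 4.53273078e-04, -4.07294512e+01, -2.93700814e+01, -1.53066458e-04,
        3.46516434e-03, -5.12398145e-06]), 'eef_pos': array([0.21830662, 0.63811456, 0.24702791]), 'tcp_rot': array([ 1.64145951e-01,  9.86435443e-01, -1.04794500e-03, -3.55236637e-04]), 'contact_force': array([-0.14509577,  0.10119933, -0.12128468]), 'wrist_torque': array([-0.03517021, -0.02122965, -0.01835486]), 'finger_force': 0.0, 'opening': 1.0015089621482525}
```

View pics/top0.png

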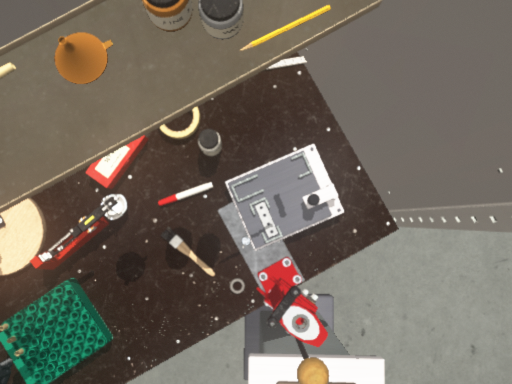

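View pics/scene0.png

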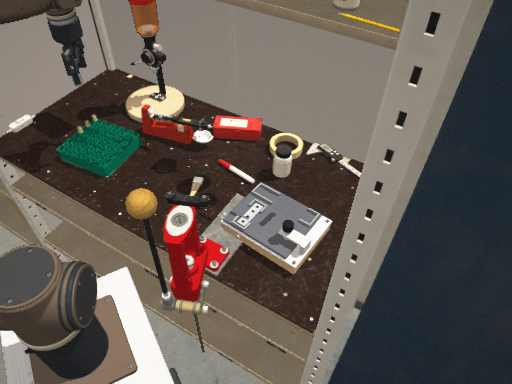

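The top view shows the brush from bristles (172,237) to handle (213,275), the fixture around (285,195) with its knob at (313,199), the jar at (209,142), the marker at (185,194), the ring at (237,286), and a tall red clamp at (290,300). The scene view agrees. Next I'll measure.

```bash
python3 - <<'E'
from h import *
c=cam('top')
im=c['image']; cr=cv2.resize(im[120:320,150:360],None,fx=3.8,fy=3,interpolation=cv2.INTER_CUBIC)
cr=cv2.resize(im[125:295,145:365],None,fx=3.5,fy=3.5,interpolation=cv2.INTER_CUBIC)
cv2.imwrite('pics/crop.png',cr[:,:,::-1])
for n,uv,z in [('bristle',(170,236),.005),('handle',(213,275),.005),('knob',(313,199),.099),('ring',(237,286),.008),('jar',(209,136),.09),('marker',(185,194),.01),('redclampbase',(280,275),.0)]:
    print(n,ray(c,uv,z).round(3))
E
```

```text
bristle [[0.429 0.35  0.005]]
handle [[0.338 0.245 0.005]]
knob [[0.518 0.022 0.099]]
ring [[0.314 0.188 0.008]]
jar [[0.656 0.254 0.09 ]]
marker [[0.53  0.316 0.01 ]]
redclampbase [[0.34  0.086 0.   ]]
```

View pics/crop.png

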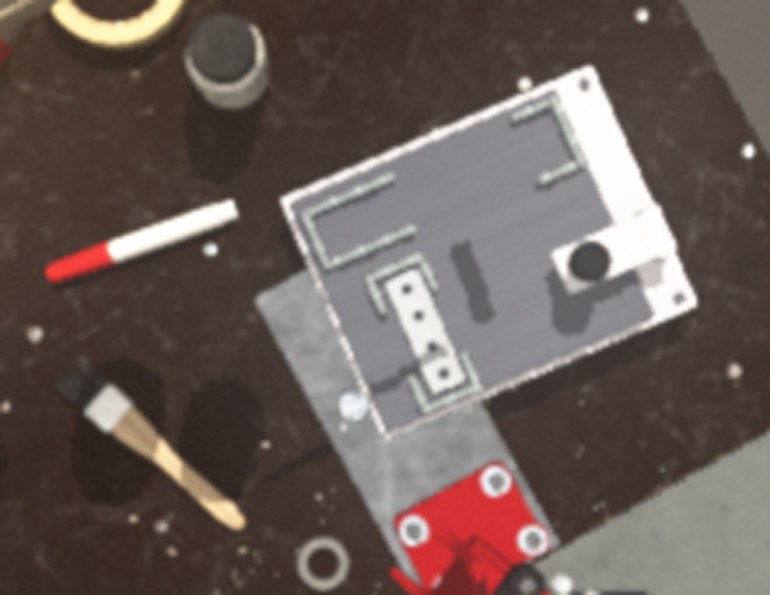

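```bash
cat >> h.py <<'E'
def fit2(P,Q): # Q=R P+t
    pm,qm=P.mean(0),Q.mean(0);p=P-pm;q=Q-qm
    a=np.arctan2((p[:,0]*q[:,1]-p[:,1]*q[:,0]).sum(),(p*q).sum())
    R=np.array([[np.cos(a),-np.sin(a)],[np.sin(a),np.cos(a)]]);return a,R,qm-R@pm
E
python3 - <<'E'
from h import *
c=cam('top');s=cam('scene')
px=lambda *l:np.array(l,float)/3.5+[145,125]
Q=ray(c,px((305,212),(328,268),(557,97),(580,165)),.052)[:,:2]
P=np.array([[73,93],[31,93],[77,-93],[27,-93]])/1000.
a,R,t=fit2(P,Q);print('fences',np.degrees(a),t,((Q-t)@R-P).round(4).tolist())
Q=ray(c,px((282,200),(592,68),(695,303),(387,438)),.040)[:,:2]
P=np.array([[88,102],[88,-126],[-88,-126],[-88,102]])/1000.
a2,R2,t2=fit2(P,Q);print('plate',np.degrees(a2),t2,((Q-t2)@R2-P).round(4).tolist())
k=ray(c,px((590,260)),.099)[0,:2];print('knob',k,(k-t)@R)
print('place',t+R@[.052,0],'ferrule place',t+R@[.052,-.041])
f,h,b=ray(c,px((107,408),(242,522),(72,370)),.008)[:,:2]
print('ferr',f,'hand',h,'brist',b,np.linalg.norm(f-h),np.linalg.norm(b-h),'dir',np.degrees(np.arctan2(*(h-f)[::-1])),np.degrees(np.arctan2(*(h-b)[::-1])))
# ball height & clamp head
def tri(u,v):
    A=[];
    for C,x in((c,u),(s,v)):
        n=cv2.undistortPoints(np.array([[x]],float),C['K'],C['d']).ravel();M=np.c_[C['R'],C['t']]
        A+= [n[0]*M[2]-M[0],n[1]*M[2]-M[1]]
    X=np.linalg.svd(np.array(A))[2][-1];return X[:3]/X[3]
print('ball',tri((313,371),(141,204)),'clamp head',tri((302,322),(180,220)), 'black tip',tri((283,303),(190,199)))
E
```

```text
fences 24.177894045140047 [0.52019836 0.09019205] [[-0.0014, -0.0028], [0.0008, -0.0022], [-0.001, 0.0004], [0.0017, 0.0046]]
plate 24.332393803979 [0.52021845 0.09054061] [[-0.0018, -0.0013], [-0.0028, 0.0016], [0.0026, 0.0026], [0.002, -0.0029]]
knob [0.5178382  0.02075679] [-0.0305918  -0.06237762]
place [0.56763683 0.11148975] ferrule place [0.58442924 0.07408634]
ferr [0.4161204  0.33564199] hand [0.34090569 0.2422603 ] brist [0.44146495 0.36013798] 0.11990576056956079 0.15494292848929186 dir -128.8498659690501 -130.4668796499634
ball [0.21423442 0.04949297 0.30333832] clamp head [0.27712795 0.05741543 0.21227846] black tip [0.31398733 0.09418445 0.21910921]
```

Call:
drive_tool([
  [[0,0,0],[-0.0407,-0.0318,0],0.06],
  [[0,0,0],[-0.0407,-0.0318,0],0.06],
  [[0,0,0],[-0.0407,-0.0318,0],0.06],
  [[0,0,0],[-0.0407,-0.0318,0],0.06],
  [[0,0,0],[-0.0407,-0.0318,0],0.06],
])

```text
time: 0.88
eef_pos: [0.3603, 0.4208, 0.2484]
tcp_rot: [0.164, 0.986, 0.0, 0.0]
contact_force: [0.9, 0.4, 0.8]
opening: 0.7
finger_force: 0.0
```

Call:
drive_tool([
  [[0,0,0],[-0.0407,-0.0318,0],0.06],
  [[0,0,0],[-0.0407,-0.0318,0],0.06],
  [[0,0,-0.173],[0,0,0.01],0.06],
  [[0,0,-0.173],[0,0,0.01],0.06],
  [[0,0,-0.173],[0,0,0.01],0.06],
])

```text
time: 1.5
eef_pos: [0.4161, 0.3354, 0.218]
tcp_rot: [-0.097, 0.995, 0.0, 0.0]
contact_force: [-0.6, -1.3, -0.4]
opening: 0.704
finger_force: 0.0
```

Call:
drive_tool([
  [[0,0,-0.173],[0,0,0.01],0.06],
  [[0,0,-0.173],[0,0,0.01],0.06],
  [[0,0,-0.173],[0,0,0.01],0.06],
  [[0,0,-0.173],[0,0,0.01],0.06],
  [[0,0,0],[0,0,0],0.06],
])

```text
time: 2.12
eef_pos: [0.4154, 0.3354, 0.1773]
tcp_rot: [-0.426, 0.905, -0.0, -0.001]
contact_force: [0.3, 0.3, -0.0]
opening: 0.704
finger_force: 0.0
```

```bash
cat >> h.py <<'E'
from scipy.spatial.transform import Rotation as Ro
def delta(target,yawy):
    s=ctrl.get_state();r=Ro.from_quat(s['tcp_rot']);M=r.as_matrix()
    y=np.degrees(np.arctan2(M[1,1],M[0,1]));dy=(yawy-y+180)%360-180
    print('t',round(s['time'],2),'pos',s['eef_pos'].round(4),'yaw',round(y,2),'tilt',M[:,2].round(3),'F',s['contact_force'].round(1),'open',round(s['opening']*85.4,1),'ff',round(s['finger_force'],1))
    print('turn z',round(-np.radians(dy),4),'shift (cur axes)',(M.T@(np.array(target)-s['eef_pos'])).round(4))
E
python3 - <<'E'
from h import *
cam('wrist','w1.png'); delta([.416,.336,.02],140.5)
E
```

```text
t 2.17 pos [0.4158 0.3356 0.1781] yaw 140.31 tilt [-0.001 -0.    -1.   ] F [ 0.1 -0.5 -0. ] open 60.0 ff 0.0
turn z -0.0032 shift (cur axes) [-0.0005  0.      0.1581]
```

View pics/w1.png

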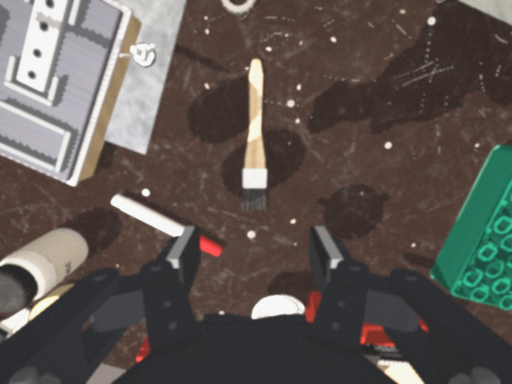

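The wrist view shows the brush almost vertical in the picture: ferrule centred at (255,178), bristle tip about (255,210), handle end (256,60). The space beside the ferrule is clear, with the marker's red end at (210,245).

```bash
python3 - <<'E'
from h import *
c=cam('wrist')
hsv=cv2.cvtColor(c['image'],cv2.COLOR_RGB2HSV)
m=((hsv[...,1]<60)&(hsv[...,2]>130)).astype(np.uint8);m[:160]=0;m[200:]=0;m[:,:235]=0;m[:,275:]=0
n,_,st,ce=cv2.connectedComponentsWithStats(m);i=1+st[1:,4].argmax();print(st[i],ce[i])
f,h,b=ray(c,[ce[i],(256,60),(255,210)],.008)[:,:2]
print(f,h,b,np.linalg.norm(f-h),np.linalg.norm(b-h),np.degrees(np.arctan2(*(h-f)[::-1])),np.degrees(np.arctan2(*(h-b)[::-1])))
delta([*f,.020],140.5)
E
```

```text
[242 166  26  22 518] [254.45559846 176.90926641]
[0.41795987 0.33629979] [0.34038335 0.24513641] [0.44255005 0.36694676] 0.11970329808181454 0.15898363669610313 -130.39649860284686 -129.9877644550565
t 2.23 pos [0.4161 0.3358 0.1786] yaw 140.33 tilt [ 0.  0. -1.] F [ 0.  -0.2  0.4] open 60.3 ff 0.0
turn z -0.0029 shift (cur axes) [-0.0015 -0.0011  0.1586]
```

Call:
drive_tool([
  [[0,0,0.009],[-0.0015,-0.001,0.05],0.06],
  [[0,0,0],[0,0,0.05],0.06],
  [[0,0,0],[0,0,0.035],0.06],
  [[0,0,0],[0,0,0.02],0.06],
  [[0,0,0],[0,0,0.0035],0.06],
], grip_force=35)

```text
time: 2.85
eef_pos: [0.4171, 0.3359, 0.0188]
tcp_rot: [-0.422, 0.907, -0.0, -0.001]
contact_force: [0.6, -0.8, -0.1]
opening: 0.705
finger_force: 0.0
```

Call:
drive_tool([
  [[0,0,0],[0,0,0],0.04],
  [[0,0,0],[0,0,0],0.01],
  [[0,0,0],[0,0,0],0.01],
  [[0,0,0],[0,0,0],0.01],
  [[0,0,0],[0,0,0],0.01],
])

```text
time: 3.48
eef_pos: [0.4191, 0.3368, 0.0216]
tcp_rot: [-0.422, 0.906, -0.0, 0.002]
contact_force: [-0.2, -1.5, 6.1]
opening: 0.306
finger_force: 34.5
```

Call:
drive_tool([
  [[0,0,0],[0,0,-0.03],0.01],
  [[0,0,0],[0,0,-0.05],0.01],
  [[0,0,0],[0,0,-0.06],0.01],
  [[0,0,0],[0.0131,-0.0424,0],0.01],
  [[0,0,0],[0.0131,-0.0424,0],0.01],
])

```text
time: 4.1
eef_pos: [0.4665, 0.2615, 0.1613]
tcp_rot: [-0.423, 0.906, -0.0, 0.002]
contact_force: [0.3, -0.6, -0.6]
opening: 0.3
finger_force: 34.4
```

Call:
drive_tool([
  [[0,0,0],[0.0131,-0.0424,0],0.01],
  [[0,0,0],[0.0131,-0.0424,0],0.01],
  [[0,0,0],[0.0131,-0.0424,0],0.01],
  [[0,0,0],[0.0131,-0.0424,0],0.01],
  [[0,0,0],[0.0131,-0.0424,0],0.01],
])

```text
time: 4.72
eef_pos: [0.5865, 0.074, 0.1598]
tcp_rot: [-0.422, 0.906, 0.0, 0.0]
contact_force: [1.3, 1.2, -1.0]
opening: 0.303
finger_force: 34.4
```

Call:
drive_tool([
  [[0,0,0.1833],[0,0,0],0.01],
  [[0,0,0.1833],[0,0,0],0.01],
  [[0,0,0.1833],[0,0,0],0.01],
  [[0,0,0.1833],[0,0,0],0.01],
  [[0,0,0.1833],[0,0,0],0.01],
])

```text
time: 5.35
eef_pos: [0.5857, 0.0753, 0.1596]
tcp_rot: [0.025, 1.0, 0.0, -0.0]
contact_force: [1.1, -0.8, -0.3]
opening: 0.302
finger_force: 34.5
```

Call:
drive_tool([
  [[0,0,0.1833],[0,0,0],0.01],
  [[0,0,0.1833],[0,0,0],0.01],
  [[0,0,0.1833],[0,0,0],0.01],
  [[0,0,0.1833],[0,0,0],0.01],
  [[0,0,0.1833],[0,0,0],0.01],
])

```text
time: 5.98
eef_pos: [0.5857, 0.0753, 0.1596]
tcp_rot: [0.465, 0.885, 0.0, -0.0]
contact_force: [-0.0, -0.1, -0.1]
opening: 0.3
finger_force: 34.5
```

Call:
drive_tool([
  [[0,0,0.1833],[0,0,0],0.01],
  [[0,0,0],[0,0,0],0.01],
])

```text
time: 6.22
eef_pos: [0.5858, 0.0753, 0.1597]
tcp_rot: [0.541, 0.841, 0.0, -0.0]
contact_force: [-0.3, 0.9, -1.2]
opening: 0.302
finger_force: 34.5
```

```bash
python3 - <<'E'
from h import *
cam('wrist','w2.png'); delta([.5844,.0741,.065],24.2)
E
```

```text
t 6.28 pos [0.5858 0.0753 0.1597] yaw 24.62 tilt [-0.  0. -1.] F [-0.1 -0.1 -0.7] open 25.7 ff 34.5
turn z 0.0074 shift (cur axes) [-0.0005 -0.0018  0.0947]
```

View pics/w2.png

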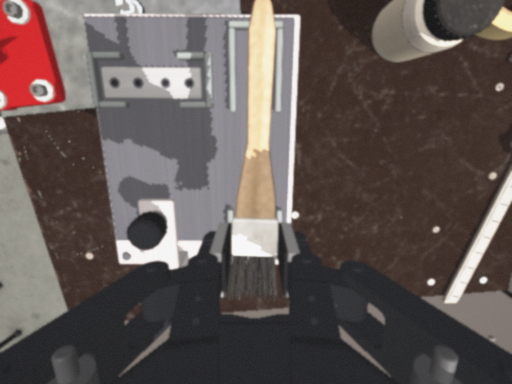

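The wrist view shows the brush held straight, ferrule at (255,237), handle running up to about (262,0) with the two handle fences either side at columns 232 and 281. The knob is at (148,230). I'll check the alignment from this.

```bash
python3 - <<'E'
from h import *
c=cam('wrist'); im=c['image']
cv2.imwrite('pics/w2c.png',cv2.resize(im[0:270,80:310],None,fx=2.2,fy=2.2,interpolation=cv2.INTER_CUBIC)[:,:,::-1])
a=np.radians(24.25);R=np.array([[np.cos(a),-np.sin(a)],[np.sin(a),np.cos(a)]]);t=np.array([.5202,.0903])
F=lambda uv,z:((ray(c,uv,z)[:,:2]-t)@R*1000).round(1).tolist()
print('fences exp x 33.5/70.5',F([(232,40),(233,105),(281,40),(278,105)],.052))
print('knob',F([(148,230)],.099))
print('brush handle (held) ',F([(261,20),(259,120),(254,237)],.147))
hsv=cv2.cvtColor(im,cv2.COLOR_RGB2HSV)
m=(hsv[...,1]>70)&(hsv[...,2]>80)&(hsv[...,0]<25)
for r in(10,40,80,120,150,180,200):
    x=np.where(m[r,225:295])[0]+225
    if len(x): print(r,x.min(),x.max())
print('proj corners outer',proj(c,[[*(t+R@np.array(p)/1000),.052] for p in([73,93],[31,93],[73,26],[31,26])]).round(1).tolist())
print('proj plate corner',proj(c,[[*(t+R@np.array(p)/1000),.040] for p in([88,102],[-88,102],[-88,-126])]).round(1).tolist())
E
```

```text
fences exp x 33.5/70.5 [[36.6, 80.0], [36.7, 32.0], [74.4, 80.3], [73.6, 32.2]]
knob [[-24.5, -58.4]]
brush handle (held)  [[56.9, 67.1], [56.5, 23.4], [54.5, -40.1]]
10 251 273
40 249 274
80 248 272
120 248 248
150 246 268
180 241 272
200 237 274
proj corners outer [[279.7, 21.4], [224.4, 21.0], [277.1, 112.9], [226.3, 112.5]]
proj plate corner [[297.6, 13.4], [75.5, 11.9], [114.2, 266.0]]
```

View pics/w2c.png

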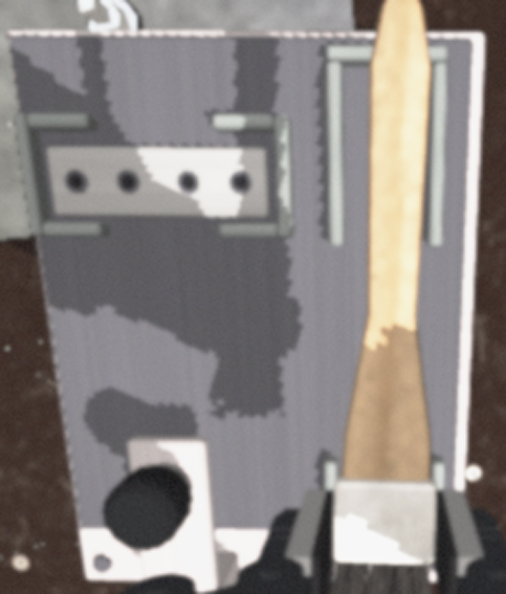

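Call:
drive_tool([
  [[0,0,-0.017],[0,0,0.04],0.01],
  [[0,0,0],[0,0,0.03],0.01],
  [[0,0,0],[0,0,0.015],0.01],
  [[0,0,0],[0,0,0.005],0.01],
  [[0,0,0],[0,0,0],0.01],
])

```text
time: 6.95
eef_pos: [0.5864, 0.0752, 0.0704]
tcp_rot: [0.534, 0.846, 0.0, 0.0]
contact_force: [-0.5, 0.6, -0.2]
opening: 0.298
finger_force: 34.4
```

```bash
python3 - <<'E'
from h import *
c=cam('wrist'); delta([.5844,.0741,.065],24.2)
im=c['image'];s=cam('scene')['image']
A=cv2.resize(im,None,fx=1.0,fy=1.0);B=cv2.resize(s[170:280,210:340],(280,237))
o=np.zeros((384,800,3),np.uint8);o[:,:512]=A;o[:237,516:796]=B
cv2.imwrite('pics/w3.png',o[:,:,::-1])
E
```

```text
t 7.0 pos [0.5866 0.0752 0.0708] yaw 25.47 tilt [ 0.001 -0.    -1.   ] F [-1.1 -0.1  0.2] open 25.6 ff 34.6
turn z 0.0221 shift (cur axes) [-0.     -0.0024  0.0058]
```

View pics/w3.png

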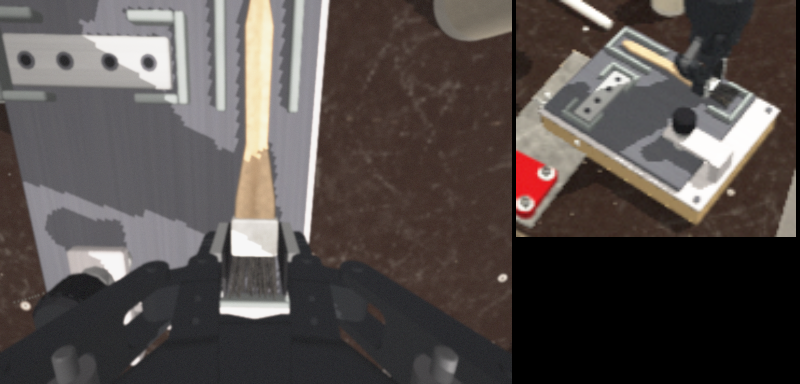

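The handle at column 258 lies midway between the fences (columns 224 and 291), and the bristles are inside the wide end. I'll lower and release.

Call:
drive_tool([
  [[0,0,0],[0,0,0.003],0.01],
  [[0,0,0],[0,0,0.002],0.01],
  [[0,0,0],[0,0,0],0.01],
])

```text
time: 7.42
eef_pos: [0.5866, 0.075, 0.0657]
tcp_rot: [0.534, 0.845, 0.0, 0.001]
contact_force: [-2.1, -0.3, 3.9]
opening: 0.299
finger_force: 35.8
```

Call:
drive_tool([
  [[0,0,0],[0,0,0],0.03],
  [[0,0,0],[0,0,0],0.036],
  [[0,0,0],[0,0,0],0.045],
  [[0,0,0],[0,0,-0.015],0.045],
  [[0,0,0],[0,0,-0.035],0.045],
])

```text
time: 8.05
eef_pos: [0.5847, 0.0752, 0.1141]
tcp_rot: [0.534, 0.845, -0.001, -0.002]
contact_force: [-0.2, 0.2, 0.3]
opening: 0.524
finger_force: 0.0
```

Call:
drive_tool([
  [[0,0,0],[0,0,-0.045],0.045],
  [[0,0,0],[0.02,-0.04,0],0.045],
  [[0,0,0],[0,-0.04,0],0.045],
  [[0,0,0],[0,0,0],0.045],
])

```text
time: 8.55
eef_pos: [0.5032, 0.0586, 0.1602]
tcp_rot: [0.535, 0.845, -0.0, -0.0]
contact_force: [0.1, -0.6, 0.2]
opening: 0.526
finger_force: 0.0
```

```bash
python3 - <<'E'
from h import *
c=cam('wrist'); t=cam('top'); delta([.518,.0208,.089],24.2)
o=np.zeros((384,800,3),np.uint8);o[:,:512]=c['image'];o[:260,516:796]=cv2.resize(t['image'][135:255,215:350],(280,260))
cv2.imwrite('pics/w4.png',o[:,:,::-1])
E
```

```text
t 8.65 pos [0.5058 0.0589 0.161 ] yaw 25.4 tilt [ 0.003 -0.    -1.   ] F [0.3 0.1 0.8] open 45.0 ff 0.0
turn z 0.0209 shift (cur axes) [-0.0395 -0.0055  0.0721]
```

View pics/w4.png

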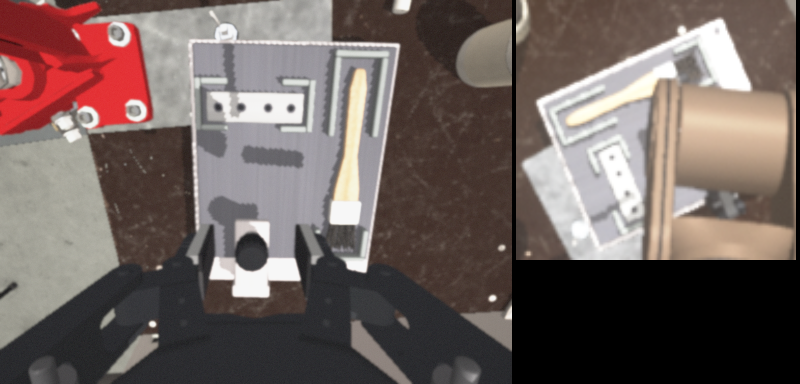

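The brush lies in the long compartment, handle end (358,70) and bristles (345,240), inside all the fences. The knob top is at about (252,250), roughly midway between the fingers.

```bash
python3 - <<'E'
from h import *
c=cam('wrist'); g=cv2.cvtColor(c['image'],cv2.COLOR_RGB2GRAY)
m=(g<70).astype(np.uint8);m[:228]=0;m[275:]=0;m[:,:230]=0;m[:,275:]=0
n,_,st,ce=cv2.connectedComponentsWithStats(m);i=1+st[1:,4].argmax();print(st[i],ce[i])
for z in(.088,.099):print(ray(c,[ce[i]],z))
print(proj(c,[[.518,.0208,.099],[.518,.0208,.077]]))
delta([.518,.0208,.089],25.4)
E
```

```text
[231 232  33  36 899] [247.41824249 249.82202447]
[[0.51921994 0.02027457 0.088     ]]
[[0.51688657 0.02584901 0.099     ]]
[[245.96237582 255.6791167 ]
 [246.66404972 242.39150719]]
t 8.7 pos [0.5063 0.0589 0.161 ] yaw 25.41 tilt [ 0.003 -0.    -1.   ] F [-0.5  0.7  0.5] open 45.2 ff 0.0
turn z 0.0002 shift (cur axes) [-0.0393 -0.0059  0.072 ]
```

Call:
drive_tool([
  [[0,0,0.01],[-0.0395,-0.004,0],0.05],
  [[0,0,0],[0,0,0.03],0.05],
  [[0,0,0],[0,0,0.025],0.05],
  [[0,0,0],[0,0,0.014],0.05],
  [[0,0,0],[0,0,0],0.05],
], grip_force=50)

```text
time: 9.32
eef_pos: [0.5185, 0.0217, 0.09]
tcp_rot: [0.538, 0.843, -0.0, -0.001]
contact_force: [-0.0, 0.1, -0.6]
opening: 0.586
finger_force: 0.0
```

```bash
python3 - <<'E'
from h import *
c=cam('wrist'); s=cam('scene');delta([.518,.0208,.092],24.9)
o=np.zeros((384,800,3),np.uint8);o[:,:512]=c['image'];o[:260,516:796]=cv2.resize(s['image'][175:275,230:338],(280,260))
cv2.imwrite('pics/w5.png',o[:,:,::-1])
E
```

```text
t 9.43 pos [0.5195 0.0216 0.0917] yaw 24.87 tilt [ 0.001 -0.    -1.   ] F [ 0.1 -0.2  0.8] open 49.9 ff 0.0
turn z -0.0005 shift (cur axes) [-0.     -0.0017 -0.0003]
```

View pics/w5.png

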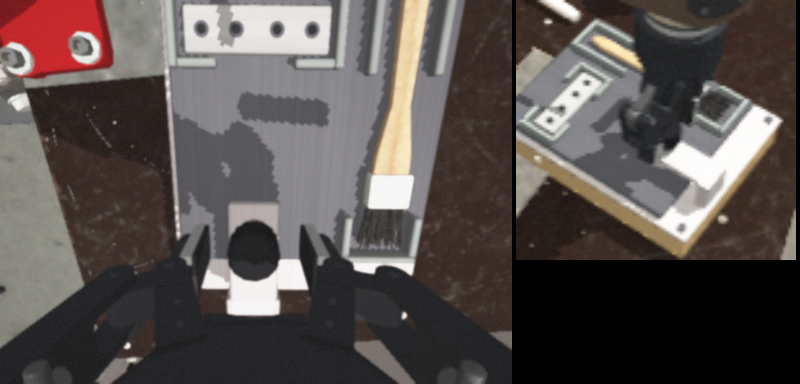

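The knob (254,250) is centred between the fingers (inner faces at columns 208 and 302), and the brush is untouched. I'll close.

Call:
drive_tool([
  [[0,0,0],[0,0,0],0.035],
  [[0,0,0],[0,0,0],0.01],
  [[0,0,0],[0,0,0],0.01],
  [[0,0,0],[0,0,0],0.01],
  [[0,0,0],[0,0,0],0.01],
])

```text
time: 10.05
eef_pos: [0.5183, 0.021, 0.0923]
tcp_rot: [0.538, 0.843, -0.001, -0.0]
contact_force: [-3.5, -2.6, 6.7]
opening: 0.282
finger_force: 49.1
```

Call:
drive_tool([
  [[0,0,0],[0,0,-0.003],0.01],
  [[0,0,0],[0,0,-0.003],0.01],
  [[0,0,0],[0,0,-0.003],0.01],
  [[0,0,0],[0,0,-0.003],0.01],
  [[0,0,0],[0,0,0],0.01],
])

```text
time: 10.68
eef_pos: [0.5182, 0.021, 0.1026]
tcp_rot: [0.538, 0.843, -0.001, -0.0]
contact_force: [1.2, -4.7, -7.0]
opening: 0.286
finger_force: 49.4
```

Call:
drive_tool([
  [[0,0,0],[0,0,-0.002],0.01],
  [[0,0,0],[0,0,-0.002],0.01],
  [[0,0,0],[0,0,0],0.01],
])

```text
time: 11.05
eef_pos: [0.5182, 0.0211, 0.1064]
tcp_rot: [0.538, 0.843, -0.001, -0.0]
contact_force: [2.5, -3.9, -8.2]
opening: 0.287
finger_force: 49.5
```

Call:
drive_tool([
  [[0,0,0],[0,0,-0.001],0.01],
  [[0,0,0],[0,0,0],0.01],
])

```text
time: 11.3
eef_pos: [0.5182, 0.0211, 0.1073]
tcp_rot: [0.538, 0.843, -0.001, 0.0]
contact_force: [1.0, -4.5, -7.4]
opening: 0.283
finger_force: 49.5
```

Call:
drive_tool([
  [[0,0,0],[0,0,-0.001],0.01],
  [[0,0,0],[0,0,0],0.01],
])

```text
time: 11.55
eef_pos: [0.5182, 0.021, 0.1083]
tcp_rot: [0.538, 0.843, -0.001, -0.0]
contact_force: [2.2, -4.5, -8.8]
opening: 0.282
finger_force: 49.5
```

Call:
drive_tool([
  [[0,0,0],[0,0,-0.001],0.01],
  [[0,0,0],[0,0,0],0.01],
])

```text
time: 11.8
eef_pos: [0.5182, 0.0211, 0.1085]
tcp_rot: [0.538, 0.843, -0.0, 0.0]
contact_force: [3.4, -5.7, -12.0]
opening: 0.283
finger_force: 49.9
```

Call:
drive_tool([
  [[0,0,0],[0,0,-0.0005],0.01],
  [[0,0,0],[0,0,0],0.01],
  [[0,0,0],[0,0,0],0.01],
])

```text
time: 12.18
eef_pos: [0.5182, 0.021, 0.1085]
tcp_rot: [0.538, 0.843, -0.0, 0.0]
contact_force: [3.9, -5.9, -14.9]
opening: 0.283
finger_force: 49.9
```

Call:
drive_tool([
  [[0,0,0],[0,0,0],0.01],
  [[0,0,0],[0,0,0],0.01],
  [[0,0,0],[0,0,0],0.01],
  [[0,0,0],[0,0,0],0.01],
  [[0,0,0],[0,0,0],0.01],
])

```text
time: 12.8
eef_pos: [0.5182, 0.0211, 0.1085]
tcp_rot: [0.538, 0.843, -0.0, 0.0]
contact_force: [4.7, -5.8, -15.1]
opening: 0.284
finger_force: 49.9
```

```bash
python3 - <<'E'
from h import *
c=cam('wrist'); s=cam('scene');delta([.518,.0208,.108],24.9)
o=np.zeros((384,800,3),np.uint8);o[:,:512]=c['image'];o[:260,516:796]=cv2.resize(s['image'][175:275,230:338],(280,260))
cv2.imwrite('pics/w6.png',o[:,:,::-1])
E
```

```text
t 12.9 pos [0.5182 0.0211 0.1084] yaw 24.85 tilt [-0.    -0.001 -1.   ] F [  4.6  -5.3 -15.6] open 24.9 ff 49.9
turn z -0.0008 shift (cur axes) [-0.0002 -0.0002  0.0004]
```

View pics/w6.png

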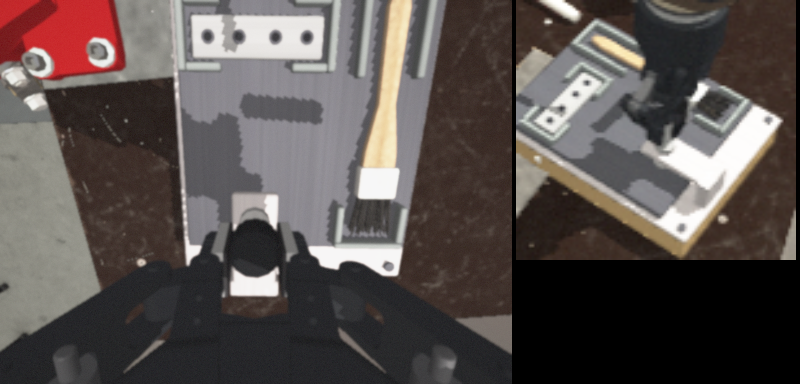

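The knob (256,248) is held between the pads, lifted with the sleeve showing below it. The brush (ferrule at 378,183) and the bracket are in place, and the pull is steady.

```bash
python3 -c "
from plant import ctrl
print(ctrl.sign_off())"
```

```text
the job is handed in; nothing more can be done
None
```

The brush lies flat and released in the long compartment with its bristles in the wide end, and the arm is still holding the plunger knob up at its stop, about 16 mm up; the job was handed in at about 13 s.

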